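# Steer the alignment spot onto the copy-board mark

## Robot

A 7-joint arm with a two-finger parallel gripper is mounted at the origin on the work surface. World frame = base frame: x ahead of the robot, y to its left, z up, the work surface at z = 0. Lengths are in m, angles in rad, forces in N, time in s.
With the tool pointing down it reaches from about 0.425 to 0.825 m from the base axis. Payload 3.6 kg.
Tool frame: the origin (TCP) lies at the very end of the fingers, on their centre line; the grasp point (between the pads) lies 19 mm behind it; z points along the fingers, y is the line along which they close (so a half turn about z gives the same grasp; the last joint's range is limited). The gripper opens to 85 mm and grips with 20 to 120 N. Pads are 22 mm wide; open, the fingers measure 114 mm over their backs; the gripper's body (76 mm by 85 mm) begins 54 mm behind the grasp point. The pads swing forward as they close: fully open they stand 13 mm farther back than shut.
Start: joints at [1.103, 0.615, -0.013, 1.423, 0.008, 1.103, -0.04], TCP at [0.277, -0.588, 0.231] pointing down, gripper open.
Joint ranges: [-3.12, 3.12], [-0.3, 2.06], [-1.34, 1.32], [0.26, 2.42], [-1.36, 4.5], [0.01, 1.98], [-2.84, 2.84]. Speed limits (rad/s): [2.79, 2.79, 3.14, 3.14, 3.14, 3.14, 3.14].

## Interface

Orientations are given as [roll, pitch, yaw] about the fixed x, y, z axes, in that order (R = Rz(yaw) Ry(pitch) Rx(roll)).
In Python, from station import * gives the robot as it stands. The module is installed in compiled form; this text tells all that it offers. Calls block until the motion is done:
- movep(position, orientation): joint-space move of the TCP to a pose.
- servo_line(position, rotation=None, feed=0.15, threshold=None): straight line of the TCP; rotation=None keeps the orientation; feed is the mean speed in m/s. With threshold (N) it stops when the force on the tool has changed by that much, and returns True; else False.
- move_j(angles): joint-space move.
- move_gripper(opening, effort=None): finger opening in m; effort is the grip in N (None keeps the last); returns when the fingers have stopped.
- wait(seconds).
- solve_ik(position, orientation): joint angles nearest the present ones, or None.
- get_state(): the state.
- camera(name): name is "scene" or "top"; returns the picture (420x560x3 uint8, red, green, blue); there is no depth.
- calibration(name): a dict with "mtx" (3x3 intrinsics, pixels), "T" (4x4, takes a point from camera to world coordinates). Camera axes: x right, y down, z forward; pixel columns grow to the right and rows downward; lengths in m; the calibration is good to about 2 mm. A picture is of the moment at which its call begins. calibration takes no time and is no camera call.
A pose or a line that the arm cannot do raises IKError and nothing moves.
- job_done(): hands the job in; it is judged then, once.
Trained networks look in the newest picture that a camera, given by its name, has taken for a name from the list of things; names that differ only in an ending like _2 or _b are one class to them, and where a whole thing is asked for, a point or a joint stands for the part that bears it (a point fixed in the world has none). Each returns a list of dicts, best first, with "p" (0 to 1); they miss things now and then, are a little off and sometimes report something else, mostly with a low value. They report only what shows in the picture. A call takes as long as a camera call. They do not tell look-alikes from the thing itself.
- find_in(camera, name): "xyz" ([x, y, z] in m, in world coordinates, good to about 4 mm: the middle of the surface that is visible of it).
- silhouettes(camera, name): "mask" (420x560 bool, what is visible of it).
- mark_of(camera, name): "xyz" ([x, y, z] in m, in world coordinates, good to about 4 mm: a listed point, or the origin of a listed thing).
The state is a dict: "t": time; "qpos": joint angles; "joint_vel": joint speeds; "joint_efforts": joint torques, N m; "eef_pos": TCP position; "tool_rot": TCP orientation; "ft_force": force on the tool from outside, world axes, zero at the start; "ft_torque": the same for the moment, N m; "gripper_width": finger opening in m; "gripper_force": force on a finger pad.
Only numpy, scipy, OpenCV 4.12 (cv2) and the standard library are available. Lean on these libraries where they do the work, as an engineer would, in place of code of your own. Each camera call takes 0.05 s, during which the arm holds its last target. There are 200 camera calls.

## Task

Get the copy board for the palm-leaf manuscripts ready for the camera: roll the round wooden bar off the cards, without lifting it, away from the mirror and over the low ridge until it lies in the bay between ridge and end stop. Then turn the two brass wing screws of the mirror unit, one after the other, to steer the reflected red spot onto the centre of the cross on the target card. Do not touch the mirror, and leave the other things on the table where they are.

Things in the scene. Friction and masses are not known exactly. Their poses are not given: they have to be found in the camera images.
- mount: Base of the mirror unit, fixed: dark plate 270 (x) x 130 (y) x 12 mm; at its -x end an aluminium housing 90 x 80 mm, top 75 mm high, with the pan screw; at x 65 mm the turning head (up to 126 mm high) with laser barrel, mirror and, on top, the tilt screw. Origin on the table under the plate's middle; z up, +y to the copy board, +x to the head.
- pan_grip (a point): Middle of the pan screw's wing (lower screw, on the housing nearer the robot), on its upright axis, 107 mm above the table. Wing: brass bar 62 (point x) x 14 (y) x 32 mm, from 17 mm below to 15 mm above this point; free air under it (15 mm) but for a 26 mm collar. Turns with the screw: stiff (0.05 N m), stays where left, does not rise. Other screw 140 mm away.
- screw_pan (a joint): Angle of the pan screw, rad, counter-clockwise seen from above positive, stops at -2.4 and 2.4. At 0 its wing lies along the unit's x. Each rad counter-clockwise swings the head, and with it the spot, 0.14 rad counter-clockwise about the tilt screw's upright axis.
- tilt_grip (a point): Middle of the tilt screw's wing (higher screw, on top of the turning head, above the mirror), 158 mm above the table, on the head's turning axis. Same wing, size and stiffness as pan_grip. The head does not turn when this screw is turned about its own axis.
- screw_tilt (a joint): Angle of the tilt screw in the head, rad, counter-clockwise from above positive, stops at -2.4 and 2.4. Each rad counter-clockwise moves the spot 35 mm straight away from the head's axis (the tilt screw's upright axis), clockwise towards it. The spot is 250 mm from that axis at 0.
- mirror: Fold mirror, dark plate 66 x 60 mm with a round bright face, under the tilt screw's bracket in the turning head; origin at its centre, 75 mm high, top about 106 mm. It turns with the head and tips a little with the tilt screw. Not to be touched.
- spot: The reflected red spot of light, a disc 12 mm across seen on the copy board; origin at its centre. Nothing to touch. It moves only with the two screws: it swings about the tilt screw's axis with the pan screw, and moves nearer or farther along that ray with the tilt screw.
- board: Copy board, wood, fixed, 200 (x) x 222 (y) x 15 mm, flat top 15 mm high. Origin on the table, z up; it spans y -90 to 132 mm, +y away from the mirror. A dark ridge 2 mm high runs along x at y 78 mm; an end stop 20 mm thick, top 35 mm above the table, has its inner face at y 112 mm. The bar's bay lies between them.
- mark (a point): Centre of the black cross (34 mm overall, in a dashed ring 22 mm across) on the target card, white paper 70 x 50 mm lying on the board, 16 mm high. Covered by the bar at the start. A like card beside it with only a row of scale lines is not the target; either may be on the robot's side.
- bar: Round dark wooden bar, 40 mm thick, 160 mm long, about 0.15 kg (varies), with a light band near each end; loose on the board, lying along its x axis over both cards. Origin at its centre; x axis along the bar; y and z turn as it rolls. Rolls easily and may run ahead of a push. In the bay its centre is 87 to 92 mm along the board's +y.
- leaves_a: palm-leaf bundle, 300 x 50 x 40 mm; a bystander, origin at the centre of its underside. Leave it where it is.
- leaves_b: palm-leaf bundle, 340 x 50 x 32 mm; a bystander, origin at the centre of its underside. Leave it where it is.
- leaves_c: palm-leaf bundle, 300 x 50 x 48 mm; a bystander, origin at the centre of its underside. Leave it where it is.
- brush: dusting brush, 170 mm; a bystander, origin at the centre of its underside. Leave it where it is.
- tape: roll of tape, 90 mm across, 24 mm high; a bystander, origin at the centre of its underside. Leave it where it is.
- water: water bottle, 200 mm high; a bystander, origin at the centre of its underside. Leave it where it is.
- jar: glass jar, 80 mm high; a bystander, origin at the centre of its underside. Leave it where it is.
- cup: clear cup, 100 mm high; a bystander, origin at the centre of its underside. Leave it where it is.
There are look-alikes about, which are no part of the job. Of the things shaped like the bar, the wooden one is meant.

How it is judged:
On the way, in this order (a step that is already met when the one before it is completed fails the run):
1. the bar lies in the bay between ridge and end stop, at rest (y of bar in the frame of board between 0.082 and 0.1 m and z of bar in the frame of board between 0.028 and 0.041 m and x of bar in the frame of board between -0.05 and 0.05 m and angle between the x axis of bar and the x axis of board, either way round below 0.1 rad and linear speed of bar below 0.02 m/s), for 0.2 s.
2. the spot is on the cross (horizontal distance between spot and mark below 0.006 m and linear speed of spot below 0.005 m/s), for 0.2 s.
At the end, for the whole second after the job is handed in: The bar lies at rest in the bay (its centre 82 to 100 mm along the board's +y, within 50 mm of the board's middle along x, within 0.1 rad of the board's x and down on the board), and the spot's centre is at rest within 6 mm of the centre of the cross (all of step 1 and all of step 2); the robot touches nothing.
It fails at once if the bar is lifted (more than 15 mm) or falls off the board (height (world z) of bar above 0.05 m or height (world z) of bar below 0.027 m).
It fails at once if the mirror is touched (contact force between any of the fingers, the arm, bar and mirror above 1 N).
It fails at once if another thing on the table is moved by more than 20 mm (distance of any of leaves_a, leaves_b, leaves_c, brush, tape, water, jar, cup from where it was at the start of the episode above 0.02 m).
It also fails if it takes over 72 s, if anything falls off the work surface, if the arm or the gripper's body presses on something with over 40 N, if the wrist force passes 120 N, or if a joint passes its speed limit or range.

## Working session

There is one attempt and no reset: what is moved stays moved. The work goes in short steps, each a Python script; the robot and the scene stay as the last script left them, time stands still between calls to the robot, and variables do not carry over. Pictures are saved under pics/ and viewed, at most 10 in all, crops included, and the job is handed in when it is done.

```bash
mkdir -p pics; python3 - <<'E'
from station import *
import cv2,numpy as np
for c in("scene","top"):
    im=camera(c); cv2.imwrite(f"pics/{c}0.png",cv2.cvtColor(im,cv2.COLOR_RGB2BGR))
    k=calibration(c); print(c,k["mtx"].round(1).tolist(),k["T"].round(3).tolist())
    for n in("mount","pan_grip","tilt_grip","mirror","spot","board","bar","mark"):
        print(n,[(np.round(d["xyz"],3).tolist(),round(d["p"],2)) for d in mark_of(c,n)])
print(get_state())
E
```

```text
scene [[475.9, 0.0, 280.6], [0.0, 475.9, 207.7], [0.0, 0.0, 1.0]] [[-0.602, 0.61, -0.515, 1.338], [0.798, 0.459, -0.39, 0.573], [-0.002, -0.646, -0.763, 1.32], [0.0, 0.0, 0.0, 1.0]]
mount [([0.513, -0.194, -0.001], 0.78), ([0.6, -0.426, 0.001], 0.58)]
pan_grip [([0.434, -0.198, 0.108], 0.71)]
tilt_grip [([0.577, -0.195, 0.162], 0.44)]
mirror [([0.573, -0.191, 0.074], 0.63), ([0.368, 0.04, 0.003], 0.45)]
spot []
board [([0.558, 0.084, 0.001], 0.64), ([0.33, 0.357, -0.002], 0.42)]
bar [([0.551, 0.091, 0.035], 0.92), ([0.782, -0.035, 0.019], 0.89)]
mark [([0.558, 0.083, 0.0], 0.72), ([0.601, 0.09, 0.015], 0.66), ([0.434, -0.195, 0.107], 0.28)]
top [[539.4, 0.0, 270.3], [0.0, 539.4, 218.2], [0.0, 0.0, 1.0]] [[0.007, -0.975, 0.221, 0.14], [-1.0, -0.006, 0.005, -0.074], [-0.003, -0.221, -0.975, 1.961], [0.0, 0.0, 0.0, 1.0]]
mount [([0.508, -0.193, -0.0], 0.89)]
pan_grip [([0.434, -0.196, 0.108], 0.48), ([0.753, 0.105, -0.004], 0.43)]
tilt_grip [([0.576, -0.189, 0.159], 0.66), ([0.56, 0.084, 0.004], 0.57)]
mirror [([0.578, -0.192, 0.071], 0.52)]
spot [([0.55, 0.089, 0.037], 0.63), ([0.678, 
[... 205 characters left out ...]
, 'qpos': array([ 1.10350084,  0.61488353, -0.01259663,  1.42341206,  0.00810698,
        1.10340411, -0.04039456]), 'joint_vel': array([ 0.00052713, -0.00085951,  0.00113656, -0.00127027,  0.00300157,
       -0.00123077, -0.0014476 ]), 'joint_efforts': array([ 2.36761770e-05, -4.69100153e+01,  2.58994717e-01, -1.71346575e+01,
        1.00286162e-02,  1.62093456e-03, -7.69936008e-06]), 'eef_pos': array([ 0.27733105, -0.58782807,  0.23130392]), 'tool_rot': array([-3.14153519e+00, -2.68496943e-05,  4.40843692e-01]), 'ft_force': array([-0.85690972, -0.0336873 , -0.71638443]), 'ft_torque': array([-0.04206873, -0.00743962, -0.00684484]), 'gripper_force': 0.0, 'gripper_width': 0.08536276474128342}
```

View pics/scene0.png

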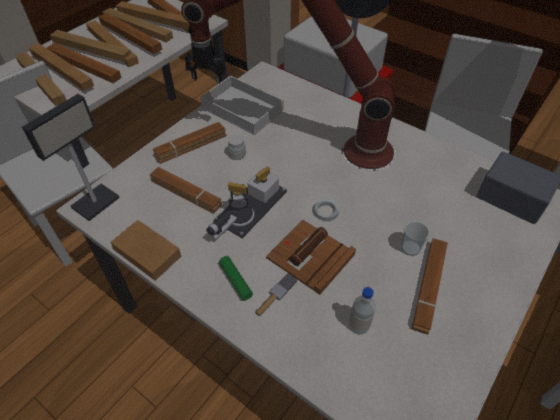

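View pics/top0.png

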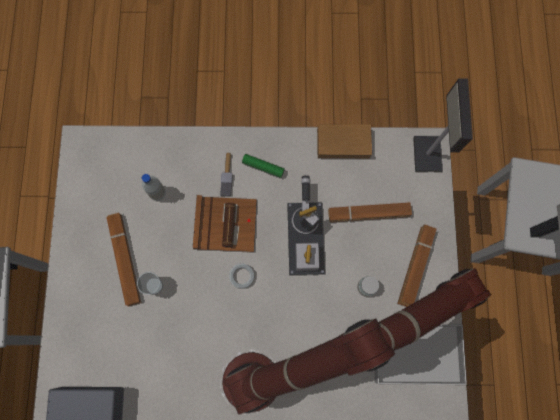

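The wanted bar is the dark wooden one on the board: scene (308,246), top (230,225). It could be taken for the green bar at scene (235,277), top (263,166), which is off the board and isn't wanted. The mirror unit is at top (306,238), with the pan wing at (309,255) and the tilt wing at (307,212). Next I'll take one close crop.

```bash
cat > h.py <<'E'
from station import *
import cv2,numpy as np
def grab(c,name,box,s):
    im=cv2.cvtColor(camera(c),cv2.COLOR_RGB2BGR); x,y,w,h=box
    cv2.imwrite("pics/"+name,cv2.resize(im[y:y+h,x:x+w],None,fx=s,fy=s,interpolation=cv2.INTER_CUBIC)); return im
def back(c,uv,z):
    k=calibration(c);T=k["T"];d=T[:3,:3]@np.linalg.inv(k["mtx"])@np.array([uv[0],uv[1],1.]);o=T[:3,3]
    return o+d*(z-o[2])/d[2]
def rect(c,name,z,i=0):
    m=silhouettes(c,name)
    out=[]
    for d in m:
        ys,xs=np.nonzero(d["mask"]); P=np.array([back(c,p,z)[:2] for p in zip(xs,ys)],np.float32)
        (ce,(a,b),an)=cv2.minAreaRect(P); out.append((round(d["p"],2),np.round(ce,3).tolist(),round(a,3),round(b,3),round(an,1)))
    return out
E
python3 - <<'E'
from h import *
grab("top","top1.png",(185,165,150,115),5)
for n,z in(("board",.015),("bar",.035),("mount",.012),("pan_grip",.122),("tilt_grip",.173)): print(n,rect("top",n,z))
E
```

```text
board [(0.98, [0.559, 0.105], 0.225, 0.21, 87.6)]
bar [(0.81, [0.55, 0.088], 0.04, 0.165, 87.5), (0.81, [0.778, -0.034], 0.163, 0.043, 68.4)]
mount [(0.84, [0.558, -0.195], 0.374, 0.131, 0.0)]
pan_grip [(0.63, [0.323, -0.397], 0.061, 0.072, 0.4), (0.5, [0.429, -0.195], 0.021, 0.059, 89.6)]
tilt_grip [(0.69, [0.521, 0.076], 0.037, 0.154, 87.5), (0.48, [0.567, -0.194], 0.024, 0.06, 22.6)]
```

View pics/top1.png

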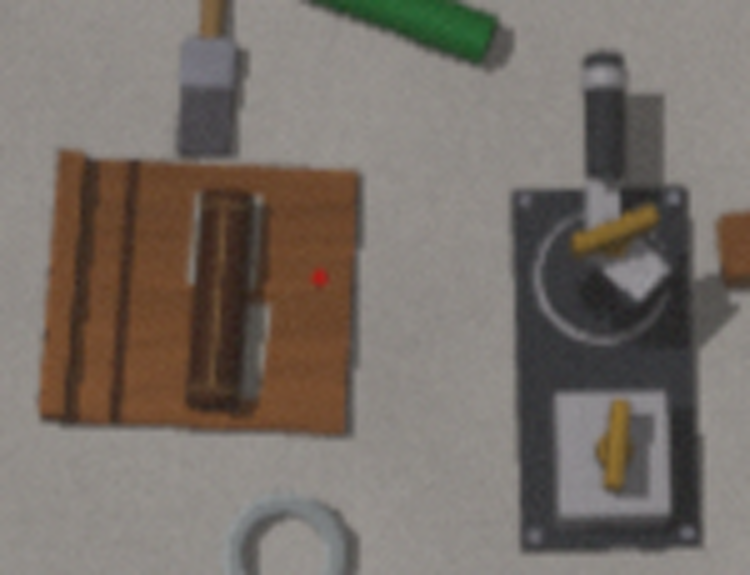

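The crop shows the dark wooden bar at (222,300) lying over both cards. The spot is at (320,278), the ridge at (127,290) and the end stop at (70,290), so +y is to the left. The board and bar both have a yaw of about -2.5°. I'll push the bar with both open fingers spread along its length.

```bash
cat >> h.py <<'E'
B0=np.array([.559,.084]);BY=-.043
def bw(x,y,z):
    c,s=np.cos(BY),np.sin(BY); return [B0[0]+c*x-s*y,B0[1]+s*x+c*y,z]
def tob(p):
    c,s=np.cos(BY),np.sin(BY); d=np.array(p[:2])-B0; return np.array([c*d[0]+s*d[1],-s*d[0]+c*d[1]])
E
python3 - <<'E'
from h import *
for yaw in (np.pi/2+BY,-np.pi/2+BY):
    for p in (bw(-.008,-.058,.2),bw(-.008,-.058,.021),bw(-.008,.059,.021)):
        q=solve_ik(p,[np.pi,0,yaw]); print(yaw, None if q is None else np.round(q,2))
p=get_state()["eef_pos"]
yaw=np.pi/2+BY if solve_ik(bw(-.008,-.058,.2),[np.pi,0,np.pi/2+BY]) is not None else -np.pi/2+BY
servo_line([p[0],p[1],.32],feed=.2)
movep(bw(-.008,-.058,.32),[np.pi,0,yaw]); move_gripper(.07)
servo_line(bw(-.008,-.058,.06),feed=.2)
print(servo_line(bw(-.008,-.058,.021),feed=.06,threshold=6),get_state()["eef_pos"])
servo_line(bw(-.008,-.03,.021),feed=.05)
servo_line(bw(-.008,.059,.021),feed=.03)
s=get_state();print(s["t"],s["ft_force"],s["eef_pos"])
print([(tob(d["xyz"]).round(3),d["xyz"],d["p"]) for d in (camera("top") is not None and mark_of("top","bar"))])
grab("top","top2.png",(185,165,150,115),5)
E
```

```text
1.5277963267948966 [ 0.18  0.52 -0.41  1.75  0.25  0.92 -0.38]
1.5277963267948966 [ 0.07  0.77 -0.25  1.9   0.35  0.52 -0.46]
1.5277963267948966 [-0.15  0.78 -0.23  1.84  0.3   0.55 -0.62]
-1.6137963267948965 [ 0.57  0.75 -1.15  1.74  0.74  1.16  2.3 ]
-1.6137963267948965 [-0.36  0.8   0.44  1.92 -0.61  0.56 -2.69]
-1.6137963267948965 [ 0.33  1.1  -1.15  1.82  1.16  1.09  1.81]
False [0.54867886 0.02655108 0.0210155 ]
10.5667 [ -1.91583927 -28.00558109  19.06976821] [0.55241272 0.12213077 0.02160377]
[(array([ 0.23 , -0.109]), [0.7842, -0.0349, 0.018], 0.77), (array([-0.007,  0.071]), [0.5546, 0.1551, 0.037], 0.53)]
```

View pics/top2.png

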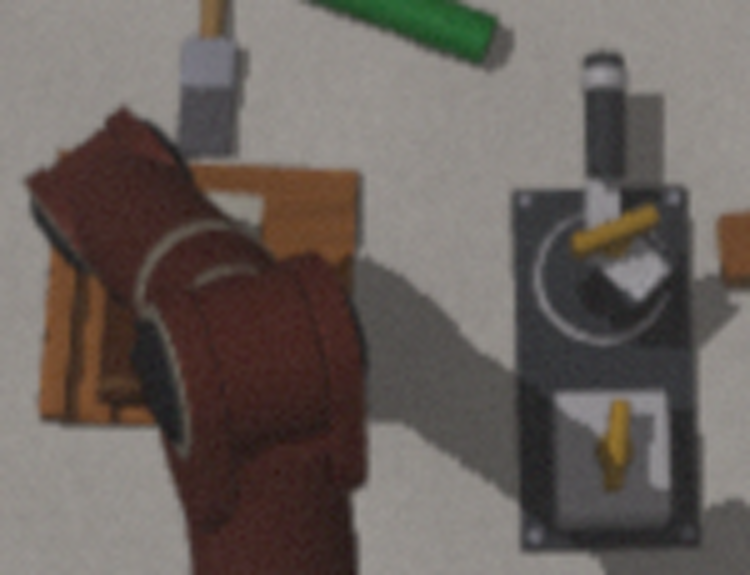

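The bar has stopped against the ridge at about (118,320). The force is 28 N forward and 19 N up, so it is wedged between finger friction and the ridge. The fix is to ease off, then move the fingers forward and up along the roll direction so the bar pivots over the ridge.

```bash
python3 - <<'E'
from h import *
def st(): s=get_state(); print(round(s["t"],2),s["ft_force"].round(1),tob(s["eef_pos"]).round(4),s["eef_pos"][2].round(4))
servo_line(bw(-.008,.037,.021),feed=.05); st()
servo_line(bw(-.008,.041,.021),feed=.03); st()
servo_line(bw(-.008,.051,.034),feed=.03); st()
servo_line(bw(-.008,.059,.043),feed=.03); st()
camera("scene")
print([(tob(d["xyz"]).round(3),d["xyz"],d["p"]) for d in mark_of("scene","bar")])
E
```

```text
11.31 [ 0.4 -2.6  2. ] [-0.0079  0.037 ] 0.021
11.59 [-0.6 -8.6  4.8] [-0.0079  0.0371] 0.0211
12.29 [ 0.5 -0.6  0.2] [-0.0084  0.0525] 0.0337
12.84 [0.1 0.4 0.2] [-0.008   0.0591] 0.0431
[(array([-0.01 ,  0.091]), [0.5525, 0.1753, 0.037], 0.81), (array([ 0.227, -0.108]), [0.7816, -0.0336, 0.0165], 0.76), (array([ 0.032, -0.277]), [0.5793, -0.1937, 0.1607], 0.7)]
```

The bar is over the ridge at board y ≈ 91 mm. I'll lift away and measure the mark, spot and wings.

```bash
python3 - <<'E'
from h import *
servo_line(bw(-.008,.052,.05),feed=.1)
servo_line(bw(-.008,.052,.3),feed=.25)
movep([.45,-.42,.3],[np.pi,0,np.pi/2+BY])
for c in("scene","top"):
    camera(c)
    for n in("mark","spot","bar","tilt_grip","pan_grip"):
        print(c,n,[(np.round(d["xyz"],4).tolist(),round(d["p"],2),tob(d["xyz"]).round(3)) for d in mark_of(c,n)[:3]])
im=grab("top","top3.png",(185,165,150,115),5).astype(int)
r=(im[...,2]>170)&(im[...,1]<90)&(im[...,0]<90)
r[:, :195]=0;r[:,255:]=0;r[:190]=0;r[252:]=0
ys,xs=np.nonzero(r);print(len(xs),xs.mean(),ys.mean(),back("top",(xs.mean(),ys.mean()),.0155))
print(rect("top","pan_grip",.122),rect("top","tilt_grip",.173)); print(get_state()["t"])
E
```

```text
scene mark [([0.6007, 0.086, 0.0173], 0.49, array([0.042, 0.004]))]
scene spot []
scene bar [([0.7847, -0.0341, 0.0194], 0.95, array([ 0.231, -0.108])), ([0.5539, 0.177, 0.0356], 0.88, array([-0.009,  0.093]))]
scene tilt_grip [([0.5765, -0.193, 0.1596], 0.74, array([ 0.029, -0.276]))]
scene pan_grip [([0.5592, 0.0876, 0.0008], 0.53, array([0.   , 0.004])), ([0.4348, -0.1966, 0.1087], 0.5, array([-0.112, -0.286]))]
top mark [([0.6027, 0.0861, 0.0154], 0.54, array([0.044, 0.004]))]
top spot []
top bar [([0.784, -0.0374, 0.0182], 0.91, array([ 0.23 , -0.112])), ([0.5533, 0.18, 0.0368], 0.73, array([-0.01 ,  0.096]))]
top tilt_grip [([0.5713, -0.1913, 0.1566], 0.59, array([ 0.024, -0.275]))]
top pan_grip [([0.4371, -0.198, 0.1072], 0.61, array([-0.11 , -0.287]))]
0 nan nan [nan nan nan]
[(0.52, [0.429, -0.195], 0.021, 0.059, 89.6), (0.47, [0.409, 0.441], 0.334, 0.06, 15.7)] [(0.43, [0.569, -0.193], 0.03, 0.065, 34.5)]
17.125<stdin>:12: RuntimeWarning: Mean of empty slice.
  ret = ret.dtype.type(ret / rcount)
```

View pics/top3.png

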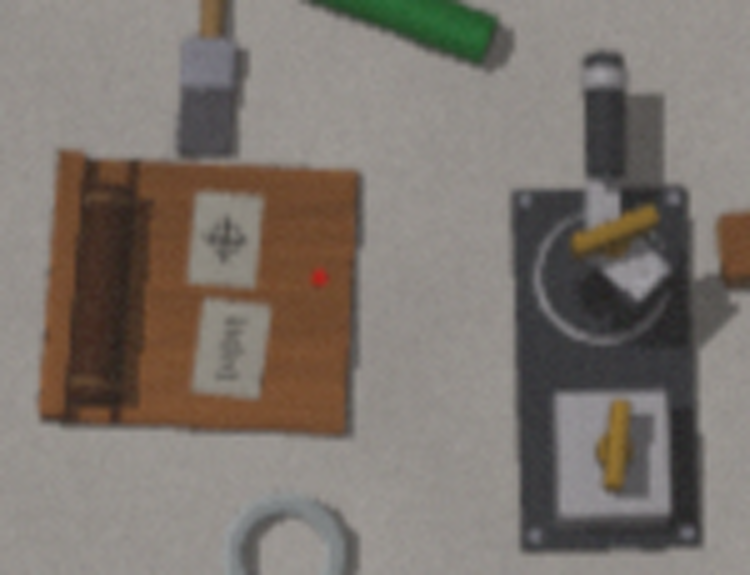

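The bar lies in the bay at crop (105,295). The cross is on the +x card at (225,239), the spot is at (319,278), and the scale card at (232,350) is not the target. Next I'll compute the screw turns and wing angles.

```bash
cat >> h.py <<'E'
def blob(m,box):
    x,y,w,h=box; k=np.zeros(m.shape,bool); k[y:y+h,x:x+w]=1; ys,xs=np.nonzero(m&k); return xs,ys
def spot():
    im=camera("top").astype(int); R,G,Bl=im[...,0],im[...,1],im[...,2]
    w=np.clip(R-1.0*G-40-0*Bl,0,None)*(G<70)*(Bl<70)*(R>120)
    x,y,ww,h=195,196,63,56; s=np.zeros_like(w); s[y:y+h,x:x+ww]=w[y:y+h,x:x+ww]
    n=s.sum(); yy,xx=np.mgrid[:420,:560]; uv=((s*xx).sum()/n,(s*yy).sum()/n)
    return back("top",uv,.0158)[:2],(s>0).sum(),uv
def wing(box,z):
    im=camera("top").astype(int); m=(im[...,0]-im[...,2]>60)
    xs,ys=blob(m,box); P=np.array([back("top",p,z)[:2] for p in zip(xs,ys)],np.float32)
    c,v,_=cv2.PCACompute2(P,mean=None)[:3]; r=cv2.minAreaRect(P)
    return c[0],np.arctan2(v[0,1],v[0,0])%np.pi,len(xs),r
E
python3 - <<'E'
from h import *
A=np.array([.5755,-.193])
s,n,uv=spot(); print("spot",s,n,uv)
im=camera("top"); g=im[200:226,218:243].astype(float).mean(2)
print("mark px",back("top",(185+225/5-.4,165+239/5-.4),.016))
# dark-weighted centroid of the cross inside the card
p=np.array([225/5+185-.4,239/5+165-.4]).astype(int); c=im[p[1]-5:p[1]+7,p[0]-5:p[0]+7].mean(2); w=np.clip(np.median(c)-c,0,None)
yy,xx=np.mgrid[p[1]-5:p[1]+7,p[0]-5:p[0]+7]; u=((w*xx).sum()/w.sum(),(w*yy).sum()/w.sum()); m=back("top",u,.016)[:2]; print("mark",u,m)
for mm in (m,np.array([.602,.0861])):
    f=lambda q:(np.hypot(*(q-A)),np.arctan2(*(q-A)[::-1]))
    d0,a0=f(s);d1,a1=f(mm);print(d0,a0,d1,a1,"dpan",(a1-a0)/.14,"dtilt",(d1-d0)/.035)
print("tilt",wing((294,203,28,16),.173)); print("pan",wing((300,243,20,24),.122))
E
```

```text
spot [0.57305378 0.01673569] 14 (np.float64(248.43776824034336), np.float64(220.00858369098714))
mark px [0.60143909 0.08703658 0.016     ]
mark (np.float64(229.66528293642122), np.float64(212.45532007865415)) [0.60122995 0.08678946]
0.20974995870462834 1.5824591646541764 0.2809700549764534 1.4790924350191956 dpan -0.7383337831070051 dtilt 2.034859893480715
0.20974995870462834 1.5824591646541764 0.2803552389380302 1.476132069083915 dpan -0.7594792540732951 dtilt 2.017293720954339
tilt (array([ 0.57270306, -0.19085813], dtype=float32), np.float32(1.9677265), 47, ((0.5729068517684937, -0.1913016438484192), (0.009038165211677551, 0.05693195387721062), 22.61768341064453))
pan (array([ 0.43209192, -0.19319138], dtype=float32), np.float32(3.0357428), 58, ((0.4344281852245331, -0.19184178113937378), (0.013772046193480492, 0.05580076947808266), 89.51596069335938))
```

```bash
python3 - <<'E'
from h import *
def chk(p,yaws):
    for y in yaws:
        q=solve_ik(p,[np.pi,0,y]); print(round(y,2),None if q is None else np.round(q,2).tolist())
P=[.4345,-.1945,.093];T=[.5755,-.192,.145]
print("pan");chk(P,[-.1,-.48,-.87]);chk(P,[3.04,2.66,2.27])
print("tilt");chk(T,[-1.27,-.77,-.27,.25,.75]);chk(T,[1.87,2.37,2.87,3.37,3.89])
E
```

```text
pan
-0.1 [0.36, 0.56, 0.02, 2.07, -0.02, 0.52, -1.27]
-0.48 [0.31, 0.56, 0.1, 2.07, -0.11, 0.52, -1.57]
-0.87 [0.26, 0.56, 0.17, 2.07, -0.19, 0.52, -1.87]
3.04 [0.78, 0.63, -0.6, 2.05, 0.59, 0.64, 1.24]
2.66 [0.72, 0.61, -0.51, 2.06, 0.51, 0.6, 0.95]
2.27 [0.68, 0.59, -0.44, 2.06, 0.45, 0.58, 0.62]
tilt
-1.27 [0.09, 0.66, 0.32, 1.66, -0.25, 0.86, -2.32]
-0.77 [0.17, 0.64, 0.19, 1.66, -0.15, 0.85, -1.92]
-0.27 [0.24, 0.64, 0.07, 1.66, -0.06, 0.85, -1.5]
0.25 [0.32, 0.64, -0.06, 1.66, 0.05, 0.85, -1.08]
0.75 [0.39, 0.64, -0.17, 1.65, 0.14, 0.86, -0.66]
1.87 [0.54, 0.67, -0.42, 1.65, 0.33, 0.89, 0.29]
2.37 [0.59, 0.69, -0.52, 1.65, 0.41, 0.92, 0.72]
2.87 [0.65, 0.71, -0.62, 1.65, 0.48, 0.94, 1.16]
3.37 [0.72, 0.75, -0.75, 1.64, 0.59, 0.99, 1.56]
3.89 [0.78, 0.79, -0.88, 1.64, 0.68, 1.04, 2.01]
```

```bash
cat >> h.py <<'E'
def st(): s=get_state(); print(round(s["t"],2),"F",s["ft_force"].round(1),"M",s["ft_torque"].round(2),"p",s["eef_pos"].round(4),"w",round(s["gripper_width"],4))
def turn(p,y0,d,eff=40,over=0.0):
    movep([p[0],p[1],p[2]+.1],[np.pi,0,y0]); move_gripper(.06)
    print("touch",servo_line(p,feed=.12,threshold=10)); move_gripper(0,eff); st()
    n=int(np.ceil(abs(d)/.2))
    for i in range(1,n+1):
        servo_line(p,[np.pi,0,y0+(d+over)*i/n],feed=.15)
    st()
def leave(p):
    move_gripper(.06); q=get_state()["eef_pos"]; servo_line([q[0],q[1],p[2]+.1],feed=.25)
E
python3 - <<'E'
from h import *
P=[.4345,-.1945,.093]
turn(P,-.106,-.75)
s,n,uv=spot();print(s,n,"t",get_state()["t"])
E
```

```text
touch False
20.64 F [-1.1 -1.8  4.9] M [-0.38  0.3   0.03] p [ 0.4346 -0.1955  0.0936] w 0.0134
21.98 F [-1.2 -3.7  5.8] M [-0.53  0.36 -0.02] p [ 0.4345 -0.1958  0.0936] w 0.0132
[0.59560987 0.0155939 ] 12 t 22.0333
```

The spot's bearing is now 1.475, against a target of about 1.477, so pan is done. Next is tilt, starting with a look at its wing.

```bash
python3 - <<'E'
from h import *
P=[.4345,-.1945,.093]
leave(P); servo_line([.4345,-.1945,.26],feed=.25); movep([.5,-.4,.28],[np.pi,0,-1.0])
A=np.array([.5755,-.193]);s,n,uv=spot();print(s,n,np.arctan2(*(s-A)[::-1]),np.hypot(*(s-A)))
w=wing((294,203,28,16),.173);print("tilt",w); print("t",get_state()["t"])
E
```

```text
[0.59515915 0.01553343] 13 1.4768007694852432 0.20945805037020507
tilt (array([ 0.5734386 , -0.19201826], dtype=float32), np.float32(1.8685957), 50, ((0.5734400153160095, -0.1917095184326172), (0.010536767542362213, 0.05527229234576225), 16.685176849365234))
t 24.4833
```

```bash
python3 - <<'E'
from h import *
T=[.575,-.192,.145]
turn(T,-1.273,1.9)
A=np.array([.5755,-.193]);s,n,uv=spot();print(s,n,np.arctan2(*(s-A)[::-1]),np.hypot(*(s-A)))
print("t",get_state()["t"]); grab("top","top4.png",(185,165,150,115),5)
E
```

```text
touch False
27.06 F [-3.3  0.4  4.4] M [0.05 0.6  0.05] p [ 0.5744 -0.1924  0.1456] w 0.0134
30.48 F [-3.3  0.6  6.2] M [0.23 0.66 0.03] p [ 0.5748 -0.1912  0.1456] w 0.0129
[0.60089181 0.08200185] 7 1.4787241653476724 0.2761716153111251
t 30.525
```

View pics/top4.png

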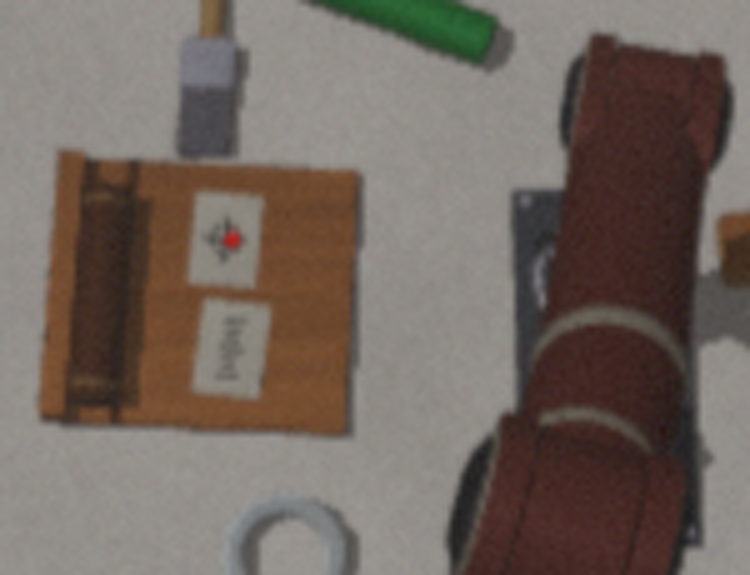

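The spot is at (232,240) and the cross at (225,239), so the spot is about 5 mm short. That needs about 0.14 rad more tilt.

```bash
python3 - <<'E'
from h import *
T=[.575,-.192,.145]
servo_line(T,[np.pi,0,-1.273+1.9+.14],feed=.1); print(spot())
leave(T); servo_line([.575,-.192,.29],feed=.25); movep([.5,-.42,.3],[np.pi,0,0.])
S=[spot() for _ in range(3)];print(S)
camera("scene");print([(tob(d["xyz"]).round(3),d["p"]) for d in mark_of("scene","bar")],get_state()["t"])
grab("top","top5.png",(185,185,75,60),10)
E
```

```text
(array([0.60192973, 0.08761917]), np.int64(7), (np.float64(229.4502617801047), np.float64(212.282722513089)))
[(array([0.6019206 , 0.08769401]), np.int64(7), (np.float64(229.4300254452926), np.float64(212.28498727735368))), (array([0.60117594, 0.08714009]), np.int64(5), (np.float64(229.57453416149067), np.float64(212.48136645962734))), (array([0.60118763, 0.08708485]), np.int64(5), (np.float64(229.5895061728395), np.float64(212.4783950617284)))]
[(array([ 0.225, -0.108]), 0.9), (array([-0.008,  0.093]), 0.84), (array([0.044, 0.007]), 0.46)] 33.5083
```

View pics/top5.png

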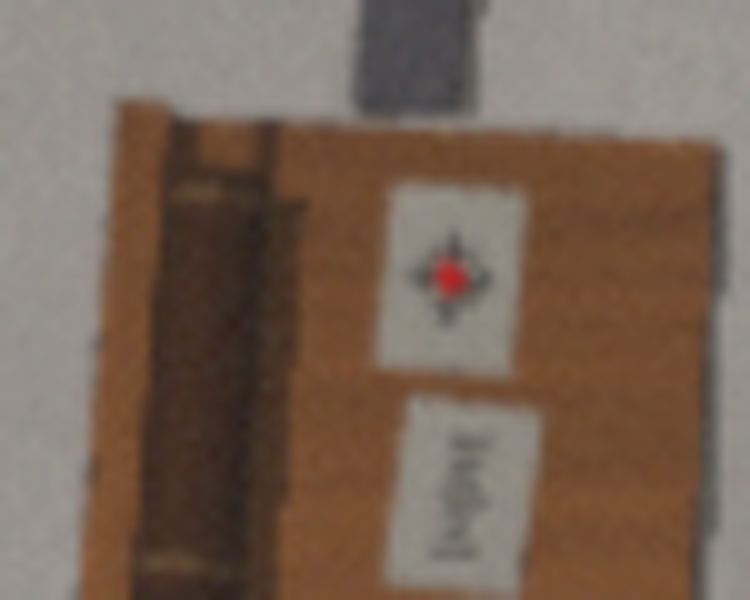

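The spot sits centred on the cross at (451,278). The bar lies in the bay at (205,370), and the arm is clear.

```bash
python3 -c "
from station import *
print(job_done())"
```

```text
the job is handed in; nothing more can be done
None
```

I handed the job in at about 34 s: the bar lies in the bay, the red spot is centred on the cross to within about 1 mm by the top camera, and the arm is clear; no verdict came back.

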